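# Lock the reactor turntable with its curved pin

## Robot

A 6-joint arm with a two-finger parallel gripper is mounted at the origin on the work surface. World frame = base frame: x ahead of the robot, y to its left, z up, the work surface at z = 0. Lengths are in m, angles in degrees, forces in N, time in s.
With the tool pointing down it reaches from about 0.4 to 0.825 m from the base axis. Payload 7 kg.
Tool frame: the origin (TCP) lies midway between the tips of the shut fingers; the grasp point (between the pads) lies 19 mm behind it; z points along the fingers, y is the line along which they close (so a half turn about z gives the same grasp; the last joint's range is limited). The gripper opens to 88 mm and grips with 3 to 60 N. Pads are 19 mm wide; open, the fingers measure 130 mm over their backs; the gripper's body (78 mm by 193 mm) begins 47 mm behind the grasp point.
Start: joints at [91.851, 20.546, 0.682, 0, -70.136, -16.507], TCP at [0.171, 0.653, 0.227] pointing down, gripper open.
Joint ranges: [-176.03, 176.03], [-82.01, 121.73], [-58.28, 71.71], [-173.87, 95.51], [-174.79, -0.11], [-173.66, 173.66]. Speed limits (degrees/s): [136.94, 136.94, 172.46, 180, 180, 180].

## Interface

Orientations are given as [roll, pitch, yaw] about the fixed x, y, z axes, in that order (R = Rz(yaw) Ry(pitch) Rx(roll)).
In Python, from plant import r, eyes, workorder gives the robot as it stands.
- The arm moves only by the tool step_arm, never from a script. Its argument "plan" is a list of rows, each a list of 5 numbers: the shift along the tool's x, y, z each as a share of 25 cm, from -1 to 1, then the turn about the tool's z as a share of 60 degrees, from -1 to 1, then the finger opening in mm, from 0 to 87.6. In form: [[x, y, z, turn, jaw], ...]. A call has 1 to 12 rows; each row is the pose to reach, as a shift and turn from the pose commanded when the call began, along the tool's axes at that moment; what a row does not reach only later rows make up. A row lasts 1/12 s, in which the tool goes at most 41.7 mm and 7.16 degrees, less where a joint would pass 70% of its speed; a pose out of reach is approached as far as the arm can. A call with a number of a shift or a turn outside -1 to 1 is refused whole. A call with a gripper value outside its range is refused whole. The fingers move at their own pace and stop on an object; "newtons" is the grip in N (left out, the last holds). Time passes only in rows, so rows that repeat a pose let the fingers close. It gives the time, the measured TCP pose, the force, the opening and the grip force at its end, in the units of the state.
- r.get_state(): the state, without advancing time (a new reading comes with each control period).
- eyes.capture(name): name is "scene" or "side" or "wrist"; returns the picture (400x640x3 uint8, red, green, blue); there is no depth.
- eyes.camera_model(name): a dict with "fov_y" (degrees; the focal length in pixels is half the picture's height over the tangent of half this angle, whatever the lens; pixels are square), "cx", "cy" (the principal point, pixels), "world_to_cam" (4x4, takes a point from world to camera coordinates); the wrist camera has in their place "hand_eye" (4x4, takes a point from camera to tool coordinates, whose origin is the TCP and whose axes are the flange's). Camera axes: x right, y up, looking along -z (the intrinsics and any distortion apply to the point x, -y, -z); pixel columns grow to the right and rows downward; lengths in m; the calibration is good to about 2 mm. A picture is of the moment at which its call begins: read the wrist's pose just before it. camera_model takes no time and is no camera call.
- workorder.close_job(): hands the job in; it is judged then, once.
The state is a dict: "time_s": time; "joints": joint angles; "qd": joint speeds; "joint_torque": joint torques, N m; "tcp_pos": TCP position; "eef_rot": TCP orientation; "contact_force": force on the tool from outside, world axes, zero at the start; "moment": the same for the moment, N m; "gripper_width": finger opening in m; "gripper_force": force on a finger pad.
Only numpy, scipy, OpenCV 4.12 (cv2) and the standard library are available. Lean on these libraries where they do the work, as an engineer would, in place of code of your own. Each camera call takes 0.05 s, during which the arm holds its last target. There are 200 camera calls.

## Task

Pick up the curved locking pin by its blue handle and thread its bar through the brass eye on the reactor's base plate, swinging it along its own arc against the drag of the eye's sprung ball, until its tip bears firmly on the red rubber-backed stop; the stop is set differently each time, so go in by feel and never force it (stay well below 25 N). Let go and leave the pin standing on the plate, still in the eye and resting against the stop, and leave the glassware and the other things alone.

Things in the scene. Friction and masses are not known exactly. Their poses are not given: they have to be found in the camera images.
- pin: Loose curved pin, 0.32-0.5 kg. Round steel bar, 10 mm thick, bent to a level arc of 60 mm centre-line radius, 24 mm above the underside of its foot. Origin: the arc's centre, at the underside; z up. From above, the tip lies at 0 degrees (+x) and the bar runs anticlockwise to the blue handle at +100 degrees. It stands on its own foot, a disc of 36 mm diameter, 8 mm high, under the handle
- pin_tip (a point): the very end of the bar's rounded tip, on the bar's centre line: (60, 0, 24) mm in the pin's frame
- pin_handle (a point): grip point in the blue upright handle, on its middle line, 57 mm above the underside of the foot, at (-10.4, 59.1, 57) mm in the pin's frame (radius 60 mm, +100 degrees). The handle is 14 mm thick along the radius (pinch it this way) and 26 mm along the arc; its top is 72 mm above the underside
- lock: Fixed aluminium plate, 190 x 370 mm, top 8 mm above the table, with a blue dot (20 mm) and a turntable with the glass reactor (144 mm across at its foot, 190 mm high, middle at (0, -190) mm). Origin: under the blue dot, at table height. The pin swings in about this origin, clockwise from above; when in, it stands on the plate with its own origin over the dot
- eye: Brass ring fixed to the plate. Origin: middle of its bore, at (58, 15.5, 32) mm in the lock's frame (radius 60 mm, +15 degrees). Its x axis is the bore's axis, the way the tip goes through. Bore 13 mm wide, 12 mm long; outside 24 mm (top at z 44 mm). From the black box on its outer side (to 86 mm from the dot) a sprung steel ball juts 3.5 mm into the bore and drags on the bar, pressing 5 to 8 N
- reactor: Glass reactor with a steel flange and three necks, 128 mm across, 172 mm high, fixed on the turntable of the lock; origin at the middle of its underside; keep clear of it
- stop_rail: Foot rail on the plate beyond the eye (origin and axes as the lock's). On it the stop: red pad, 20 mm wide, 24 mm high, square to the arc, on a dark block. The stop's place is not reported: the tip meets the pad somewhere from 43 to 71 degrees of arc beyond the eye's middle. The pad gives 1 mm per 4 N for 3 mm, then is solid
- flask: Conical glass flask, 130 mm high, bystander; origin at its underside
- reagent: Amber bottle, 68 mm across, 140 mm high, bystander; origin at its underside
- beaker: Glass beaker, 70 mm across, 80 mm high, bystander; origin at its underside
- cork_ring: Cork ring, 90 mm across, 22 mm high, bystander; origin at its underside
- screwdriver: Screwdriver lying on the table, 160 mm long, bystander; origin at its underside
- straight_pin: Small straight pin with a blue grip, lying, 90 mm long, bystander (not the pin to use); origin at its underside
- stopper: Cork stopper, 32 mm across, 28 mm high, bystander; origin at its underside
Not all that is in view belongs to the job. What is shaped like the pin but purple is not meant.

How it is judged (in metres and radians):
On the way, in this order (a step that is already met when the one before it is completed fails the run):
1. the pin's tip has come out of the far side of the eye (x of pin_tip in the frame of eye between 0.008 and 0.03 m and y of pin_tip in the frame of eye between -0.018 and 0.006 m and z of pin_tip in the frame of eye between -0.006 and 0.006 m), for 0.05 s.
2. with the bar through the eye, the tip bears on the stop with 4 N or more for 0.2 s (contact force between pin and stop_rail above 4 N and horizontal distance between pin and lock below 0.006 m and distance between pin_tip and eye above 0.041 m), for 0.2 s.
At the end, for the whole second after the job is handed in: The pin stands on the base plate, upright within 0.12 rad and down within 5 mm, its arc's centre within 6 mm of the blue dot's centre, its bar through the eye with the tip 40 mm or more from the eye's middle and still touching the stop (more than 0.1 N), at rest and released (horizontal distance between pin and lock below 0.006 m and height (world z) of pin below 0.013 m and angle between pin's own z axis and vertical below 0.12 rad and distance between pin_tip and eye above 0.04 m and contact force between pin and stop_rail above 0.1 N and linear speed of pin below 0.01 m/s).
It fails at once if the pin is pressed against the eye or the stop with more than 25 N (contact force between pin and eye above 25 N or contact force between pin and stop_rail above 25 N).
It fails at once if the pin is knocked over (angle between pin's own z axis and vertical above 0.6 rad).
It fails at once if the robot itself pushes on the glass reactor with more than 5 N (contact force between any of the arm, the fingers and reactor above 5 N).
It fails at once if one of the other things on the table is moved more than 20 mm (distance of any of flask, reagent, beaker, cork_ring, screwdriver, straight_pin, stopper from where it was at the start of the episode above 0.02 m).
It also fails if it takes over 72 s, if anything falls off the work surface, if the arm or the gripper's body presses on something with over 40 N, if the wrist force passes 120 N, or if a joint passes its speed limit or range.

## Working session

There is one attempt and no reset: what is moved stays moved. The work goes in short steps, Python scripts to look and compute and a tool call to move; the robot and the scene stay as the last step left them, time stands still between calls to the robot, and variables do not carry over. Pictures are saved under pics/ and viewed, at most 10 in all, crops included, and the job is handed in when it is done.

Besides the shell and the picture viewer there is one more tool, called after "Call:" as a command line: name --pt "numbers of a row" for each row, then --argument value for the rest. step_arm: Moves the arm, as the interface text tells. Its arguments: {"type":"object","properties":{"plan":{"type":"array"},"newtons":{"type":"number"}},"required":["plan"]}

```bash
mkdir -p pics
cat > h.py <<'E'
import numpy as np,cv2
from plant import r,eyes,workorder
def cap(n,f):
    s=r.get_state(); im=np.array(eyes.capture(n)); cv2.imwrite('pics/'+f,im[:,:,::-1]); return s,im
E
python3 - <<'E'
from h import *
s=r.get_state()
for k,v in s.items(): print(k,np.round(v,3))
for n in ('scene','side','wrist'):
    cap(n,n+'0.png'); print(n,eyes.camera_model(n))
E
```

```text
time_s 0.0
joints [ 9.1850e+01  2.0591e+01  6.3300e-01 -1.9000e-02 -7.0135e+01 -1.6507e+01]
qd [ 0.016 -0.02   0.007  0.069  0.041  0.067]
joint_torque [-1.0000e-03 -5.8271e+01  2.9306e+01  6.9970e+00  7.0000e-03 -0.0000e+00]
tcp_pos [0.171 0.653 0.226]
eef_rot [ 1.79906e+02 -9.00000e-03 -1.46630e+01]
contact_force [-0.674 -0.522  0.452]
moment [0.025 0.076 0.003]
gripper_force 0.0
gripper_width 0.088
scene {'fov_y': 44.906037119463164, 'cx': 318.1367719586808, 'cy': 207.23023178884873, 'world_to_cam': array([[-0.08075707,  0.99666741, -0.01150535,  0.05321422],
       [-0.560836  , -0.03589446,  0.82714846,  0.2504063 ],
       [ 0.82397893,  0.0732507 ,  0.56186569, -1.73040928],
       [ 0.        ,  0.        ,  0.        ,  1.        ]])}
side {'fov_y': 47.12476304095058, 'cx': 308.13683702046984, 'cy': 197.14626896321445, 'world_to_cam': array([[-9.94453363e-01, -1.05177645e-01, -4.13726982e-04,
         5.50416937e-01],
       [ 7.75475797e-02, -7.35857490e-01,  6.72681297e-01,
        -9.64353771e-02],
       [-7.10554787e-02,  6.68918095e-01,  7.39932228e-01,
        -1.34284354e+00],
       [ 0.00000000e+00,  0.00000000e+00,  0.00000000e+00,
         1.00000000e+00]])}
wrist {'fov_y': 59.0340536698004, 'cx': 325.7453010012783, 'cy': 196.6061678512945, 'hand_eye': array([[-2.84492182e-04,  9.59145018e-01,  2.82914746e-01,
         7.58123094e-02],
       [ 9.99998462e-01,  7.62558424e-04, -1.57967153e-03,
        -8.86193954e-04],
       [-1.73087310e-03,  2.82913861e-01, -9.59143760e-01,
        -1.58451343e-01],
       [ 0.00000000e+00,  0.00000000e+00,  0.00000000e+00,
         1.00000000e+00]])}
```

View pics/scene0.png

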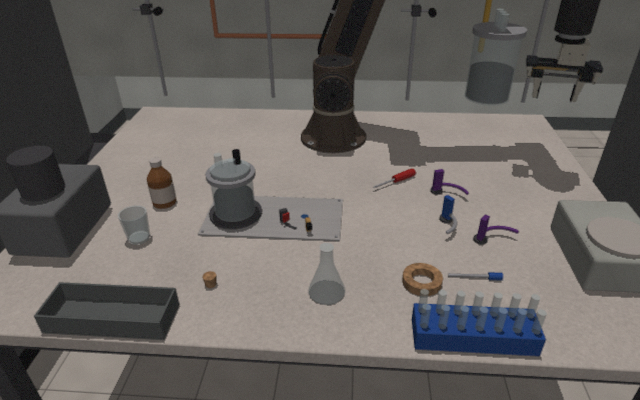

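View pics/side0.png

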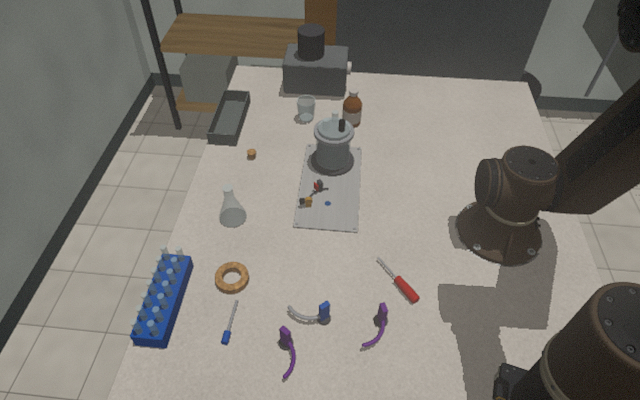

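The scene view shows the pin's blue handle at about (448,208), with its steel bar running to (455,235). The dot is at (305,216), next to the brass eye at (308,223) and the red stop at (285,215). The side view shows the handle at (324,311), the bar tip at (290,310) and the dot at (327,203).

```bash
cat >> h.py <<'E'
from scipy.spatial.transform import Rotation as Ro
def ray(n,u,v,s=None):
    m=eyes.camera_model(n); f=200/np.tan(np.radians(m['fov_y']/2))
    d=np.array([(u-m['cx'])/f,-(v-m['cy'])/f,-1.])
    if n=='wrist':
        T=np.eye(4); T[:3,:3]=Ro.from_euler('xyz',s['eef_rot'],degrees=True).as_matrix(); T[:3,3]=s['tcp_pos']; T=T@m['hand_eye']
    else: T=np.linalg.inv(m['world_to_cam'])
    return T[:3,3],T[:3,:3]@d
def onz(n,u,v,z,s=None):
    o,d=ray(n,u,v,s); return o+d*(z-o[2])/d[2]
def proj(n,p,s):
    m=eyes.camera_model(n); f=200/np.tan(np.radians(m['fov_y']/2))
    if n=='wrist':
        T=np.eye(4); T[:3,:3]=Ro.from_euler('xyz',s['eef_rot'],degrees=True).as_matrix(); T[:3,3]=s['tcp_pos']; W=np.linalg.inv(T@m['hand_eye'])
    else: W=m['world_to_cam']
    c=W@np.r_[p,1]; return m['cx']+f*c[0]/-c[2], m['cy']-f*c[1]/-c[2]
def blobs(im,lo,hi,amin=15):
    hsv=cv2.cvtColor(im,cv2.COLOR_RGB2HSV); m=cv2.inRange(hsv,lo,hi)
    n,l,st,c=cv2.connectedComponentsWithStats(m)
    return m,[(c[i].round(1),st[i]) for i in range(1,n) if st[i][4]>=amin]
E
python3 - <<'E'
from h import *
for n in('scene','side'):
    im=cv2.imread(f'pics/{n}0.png')[:,:,::-1].copy()
    for c,st in blobs(im,(100,120,40),(122,255,255),8)[1]: print(n,c,st, onz(n,*c,.008).round(3),onz(n,*c,.055).round(3))
E
```

```text
scene [447.3 206.7] [442 196  12  24 190] [0.434 0.342 0.008] [0.504 0.326 0.055]
scene [303.9 215.8] [302 215   5   3  12] [ 0.503 -0.051  0.008] [ 0.569 -0.043  0.055]
scene [495. 276.] [489 273  13   7  90] [0.713 0.411 0.008] [0.766 0.391 0.055]
scene [475.5 334.3] [ 412  304  133   52 4094] [0.89  0.335 0.008] [0.932 0.319 0.055]
side [160.7 308.7] [ 130  254   60   94 1832] [0.892 0.355 0.008] [0.873 0.378 0.055]
side [148.4 291.2] [148 289   2   5   9] [0.94  0.309 0.008] [0.919 0.335 0.055]
side [324.  304.8] [319 301  10   8  43] [0.481 0.3   0.008] [0.48  0.326 0.055]
side [178.3 303. ] [177 302   4   4   9] [0.852 0.334 0.008] [0.835 0.359 0.055]
side [225.4 336.8] [221 331   9  13  80] [0.712 0.412 0.008] [0.7   0.433 0.055]
```

Call:
step_arm --pt "0.15 0.08 0 0 87" --pt "0.3 0.17 0 0 87" --pt "0.45 0.25 0 0 87" --pt "0.6 0.34 0 0 87" --pt "0.75 0.42 0 0 87" --pt "0.874 0.495 0 0 87"

```text
time_s: 0.65
tcp_pos: [0.3511, 0.4772, 0.2265]
eef_rot: [180.0, 0.0, -14.6]
contact_force: [0.7, 1.0, -0.3]
gripper_width: 0.087
gripper_force: 0.0
```

Call:
step_arm --pt "0.15 0.08 0 0 87" --pt "0.3 0.17 0 0 87" --pt "0.45 0.25 0 0 87" --pt "0.6 0.34 0 0 87" --pt "0.75 0.42 0 0 87" --pt "0.874 0.495 0 0 87" --pt "0.874 0.495 0 0 87" --pt "0.874 0.495 0 0 87"

```text
time_s: 1.32
tcp_pos: [0.5314, 0.3016, 0.226]
eef_rot: [179.9, 0.0, -14.9]
contact_force: [0.2, 0.9, -0.3]
gripper_width: 0.0866
gripper_force: 0.0
```

Run:
```python
from h import *
s,im=cap('wrist','w1.png'); print(s['tcp_pos'],s['eef_rot'],s['time_s'])
for c,st in blobs(im,(100,120,40),(122,255,255),30)[1]: print(c,st,onz('wrist',*c,.06,s).round(4))
```

```text
[0.53136821 0.30164381 0.22595407] [ 1.79946250e+02  3.33174159e-02 -1.48932869e+01] 1.3167
[166.2  14.1] [149   2  37  25 619] [0.6989 0.3942 0.06  ]
[310.5 225.6] [296 205  27  41 752] [0.4873 0.3291 0.06  ]
```

View pics/w1.png

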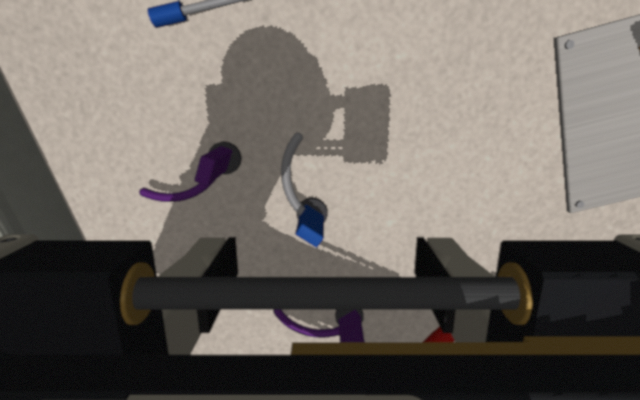

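The wrist view shows the pin's handle top at about (310,238), its foot at (313,212) and the bar running to the tip at (300,136). The bar bulges to the left. Purple decoys stand at (222,165) and (340,320).

```bash
cat >> h.py <<'E'
def pinfit(tip,h):
    # C from tip & handle (xy): rotate chord
    th=np.linspace(-np.pi,np.pi,36001); d=h-tip; a=np.radians(100)
    k=np.array([np.cos(a)-1,np.sin(a)])*.06
    t=np.arctan2(d[1],d[0])-np.arctan2(k[1],k[0]); 
    m=(tip+h)/2; R=np.array([[np.cos(t),-np.sin(t)],[np.sin(t),np.cos(t)]])
    C=m-R@(np.array([1+np.cos(a),np.sin(a)])*.03)
    return C,np.degrees(t)%360,np.linalg.norm(d),np.linalg.norm(k)
E
python3 - <<'E'
from h import *
s=dict(tcp_pos=[.53137,.30164,.22595],eef_rot=[179.946,.033,-14.893])
tip=onz('wrist',300,136,.024,s)[:2]; h=onz('wrist',310.5,226,.06,s)[:2]; print(tip,h,pinfit(tip,h))
E
python3 - <<'E'
import cv2
im=cv2.imread('pics/w1.png')[115:260,240:400]; cv2.imwrite('pics/w1c.png',cv2.resize(im,None,fx=4,fy=4,interpolation=cv2.INTER_CUBIC))
E
```

```text
[0.57034946 0.31832443] [0.48690679 0.32915809] (array([0.52366248, 0.28549501]), np.float64(32.60246609863273), np.float64(0.08414301560877092), np.float64(0.09192533317427735))
```

View pics/w1c.png

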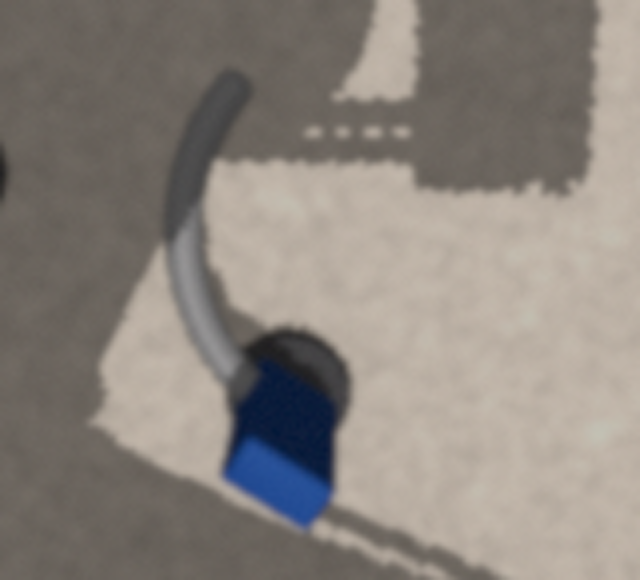

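The crop shows the handle's top face centred at full-picture (309.7,235.2), the bar tip's end at (300.5,133.5) and the long side of the handle running from (296,234) to (317,247).

Run:
```python
from h import *
s=dict(tcp_pos=[.53137,.30164,.22595],eef_rot=[179.946,.033,-14.893])
W=lambda x,y,z:onz('wrist',240+x/4,115+y/4,z,s)[:2]
tip=W(242,75,.026);h=W(279,481,.072)
print(tip,h,pinfit(tip,h))
cs=[W(*p,.072) for p in((250,432),(333,488),(308,528),(225,475))]
for i in range(4):
    d=cs[(i+1)%4]-cs[i]; print(np.linalg.norm(d),np.degrees(np.arctan2(d[1],d[0])))
# bar mids
for p in((182,235),(200,165),(172,260),(213,340)): 
    q=W(*p,.024); print(q,np.linalg.norm(q-pinfit(tip,h)[0]))
# dot, in scene & plate axes
print(onz('scene',303.9,215.8,.008),onz('side',327,203.5,.008))
for n,pts in(('scene',((204,235),(213,189),(344,199),(341,236))),('side',((295,227),(357,231),(361,147),(309,146)))): print(n,[onz(n,*p,.008)[:2].round(3) for p in pts])
```

```text
[0.57256853 0.31702171] [0.48238539 0.33068089] (array([0.52170141, 0.28571895]), np.float64(31.387410062780354), np.float64(0.09121168002431382), np.float64(0.09192533317427735))
0.02418705855760002 -141.05291790471
0.012009231407104585 134.91343416656062
0.02397673205105674 40.10406143731971
0.012514181983768736 -44.33692945173617
[0.53667764 0.34377944] 0.05996089254674986
[0.55313091 0.33399431] 0.05760489314467218
[0.53092807 0.34824691] 0.06320503939573999
[0.50710468 0.34405971] 0.06013907641342636
[ 0.50309608 -0.05135203  0.008     ] [ 0.50020158 -0.04462285  0.008     ]
scene [array([ 0.605, -0.3  ]), array([ 0.383, -0.335]), array([0.413, 0.054]), array([0.586, 0.053])]
side [array([0.586, 0.057]), array([0.405, 0.052]), array([ 0.404, -0.315]), array([ 0.582, -0.302])]
```

Call:
step_arm --pt "-0.04 -0.01 0 -0.11 50" --pt "-0.08 -0.02 0.06 -0.22 50" --pt "-0.12 -0.03 0.12 -0.33 50" --pt "-0.16 -0.04 0.18 -0.44 50" --pt "-0.2 -0.062 0.24 -0.55 50" --pt "-0.219 -0.062 0.3 -0.66 50" --pt "-0.219 -0.062 0.36 -0.77 50" --pt "-0.219 -0.062 0.42 -0.88 50" --pt "-0.219 -0.062 0.46 -0.938 50" --pt "-0.219 -0.062 0.46 -0.938 50" --pt "-0.219 -0.062 0.46 -0.938 50"

```text
time_s: 2.28
tcp_pos: [0.4801, 0.3335, 0.1114]
eef_rot: [180.0, 0.1, 41.6]
contact_force: [0.5, -0.5, 0.6]
gripper_width: 0.0499
gripper_force: 0.0
```

Run:
```python
from h import *
s,im=cap('wrist','w2.png'); print(s['tcp_pos'],s['eef_rot'],s['joints'],s['time_s'],s['contact_force'])
print(blobs(im,(100,120,40),(122,255,255),30)[1])
print(proj('wrist',[.4824,.3307,.072],s),proj('wrist',[.5726,.317,.026],s))
_,im2=cap('scene','s2.png');cap('side','d2.png')
cv2.imwrite('pics/w2c.png',im[:,:,::-1])
```

```text
[0.48013884 0.33345601 0.11139356] [1.79983457e+02 5.67713103e-02 4.16019962e+01] [ 5.39363482e+01  1.78678630e+01 -1.95916685e+01  5.07780548e-03
 -5.25994633e+01  7.76625699e+01] 2.2833 [ 0.47776205 -0.52890358  0.5672991 ]
[(array([331.3, 213.4]), array([ 321,  180,   23,   63, 1183], dtype=int32))]
(np.float64(333.0588758326032), np.float64(225.84321195372112)) (np.float64(435.8124710941486), np.float64(120.40182436400653))
```

View pics/w2.png

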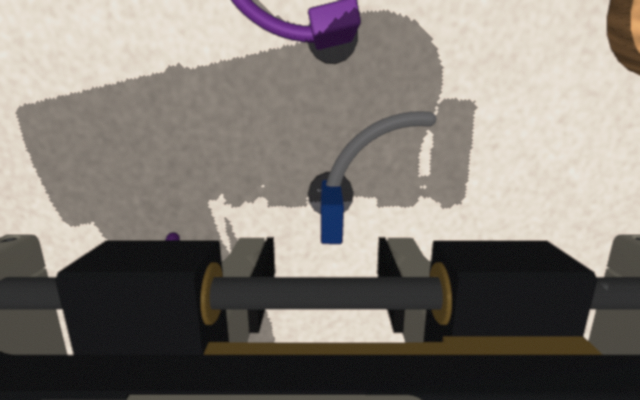

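The wrist view shows the handle at cols 321–343 and rows 180–243, lined up with the jaws and about 3.5 mm to tool +y. The tip is at (435,119), as predicted.

Call:
step_arm --pt "0 0.0144 0 0 50" --pt "0 0.0144 0.1 0 50" --pt "0 0.0144 0.2 0 50" --pt "0 0.0144 0.27 0 50" --pt "0 0.0144 0.293 0 50" --pt "0 0.0144 0.293 0 50"

```text
time_s: 2.93
tcp_pos: [0.4831, 0.3292, 0.0373]
eef_rot: [180.0, 0.1, 41.6]
contact_force: [0.8, -0.4, 0.8]
gripper_width: 0.05
gripper_force: 0.0
```

Call:
step_arm --newtons 30 --pt "0 0 0 0 10" --pt "0 0 0 0 10" --pt "0 0 0 0 10" --pt "0 0 0 0 10" --pt "0 0 0 0 10" --pt "0 0 0 0 10" --pt "0 0 0 0 10" --pt "0 0 0 0 10"

```text
time_s: 3.6
tcp_pos: [0.4835, 0.3302, 0.0387]
eef_rot: [-180.0, -0.0, 41.6]
contact_force: [-2.9, 0.4, 3.7]
gripper_width: 0.0141
gripper_force: 30.0
```

Call:
step_arm --pt "0 0 -0.08 0 10" --pt "0 0 -0.2 0 10" --pt "0 0 -0.35 0 10" --pt "0 0 -0.5 0 10" --pt "-0.1 0.07 -0.524 0 10" --pt "-0.22 0.16 -0.524 0 10" --pt "-0.34 0.25 -0.524 0 10" --pt "-0.46 0.33 -0.524 0 10" --pt "-0.58 0.42 -0.524 0 10" --pt "-0.7 0.51 -0.524 0 10" --pt "-0.78 0.565 -0.524 0 10" --pt "-0.797 0.576 -0.524 0 10"

```text
time_s: 4.6
tcp_pos: [0.4273, 0.0861, 0.1684]
eef_rot: [-179.9, 0.2, 41.5]
contact_force: [0.4, 1.0, -5.4]
gripper_width: 0.014
gripper_force: 30.0
```

Call:
step_arm --pt "0 0 0 0 10" --pt "0 0 0 0 10" --pt "0 0 0 0 10"

```text
time_s: 4.85
tcp_pos: [0.4304, 0.0906, 0.1691]
eef_rot: [-180.0, 0.0, 41.6]
contact_force: [0.9, 0.6, -5.0]
gripper_width: 0.0139
gripper_force: 30.0
```

Run:
```python
from h import *
s,im=cap('wrist','w3.png'); print(list(s['tcp_pos']),list(s['eef_rot']),s['joints'],s['time_s'],s['contact_force'],s['gripper_width'])
for i in range(3):
    t,_=cap('scene' if i%2 else 'side',f'x{i}.png'); print(t['tcp_pos'],t['eef_rot'])
for nm,a,b in(('blue',(100,120,30),(122,255,255)),('red',(0,150,50),(6,255,255)),('brass',(14,90,60),(30,255,255))):
    for c,st in blobs(im,a,b,25)[1]: print(nm,c,st,onz('wrist',*c,.008,s).round(4))
```

```text
[np.float64(0.4303653033986586), np.float64(0.09055805141174829), np.float64(0.1691344458849884)] [np.float64(-179.99025260323137), np.float64(0.005578891898301489), np.float64(41.63216586036745)] [ 3.77303929e+01  7.11488126e-01 -3.23846803e+01 -1.11542361e-02
 -5.69100613e+01  9.39078627e+01] 4.85 [ 0.89801723  0.59663055 -5.04338248] 0.013878209800264513
[0.4304102  0.09071928 0.16910868] [-1.79991994e+02  1.44142107e-02  4.16513242e+01]
[0.4303626 0.0907772 0.169058 ] [-1.79991997e+02  2.64782933e-02  4.16710039e+01]
[0.43033321 0.09071967 0.16906243] [-1.79994953e+02  2.83753285e-02  4.16759722e+01]
blue [325.2 249.9] [ 307  211   38   67 1878] [0.375  0.0432 0.008 ]
blue [485.8 218.7] [477 210  19  18 248] [ 0.5021 -0.0505  0.008 ]
blue [325.2 312.2] [308 309  34   8 238] [ 0.3219 -0.0039  0.008 ]
red [ 99.4 203.1] [  53  189   96   28 2235] [0.269  0.2356 0.008 ]
red [564.2 227.3] [547 220  37  16 327] [ 0.5466 -0.1139  0.008 ]
brass [534.9 167.5] [514 154  40  29 813] [ 0.5653 -0.0462  0.008 ]
brass [283.  294.1] [279 263  11  62 419] [0.3092 0.0427 0.008 ]
brass [368.3 293.8] [363 263  10  62 416] [ 0.3676 -0.0225  0.008 ]
brass [333.7 346.7] [ 120  336  396   19 5365] [ 0.2958 -0.0393  0.008 ]
```

View pics/w3.png

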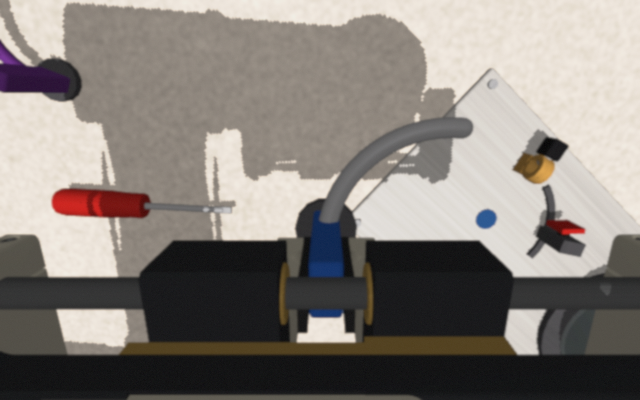

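The wrist view shows the held pin, with the handle at (326,250) and the tip at (472,128). The blue dot is at (486,219), the brass eye at (535,168) and the red stop at (564,228). The plate's corner is at (492,69).

Run:
```python
from h import *
s=dict(tcp_pos=[.43035,.0906,.1691],eef_rot=[-179.99,.006,41.64])
W=lambda u,v,z:onz('wrist',u,v,z,s)[:2]
d=W(485.8,218.7,.008); e=W(534.5,166,.032); print('dot',d,'eye',e,np.linalg.norm(e-d),'lockyaw',np.degrees(np.arctan2(*(e-d)[::-1]))-15)
# edge of plate, corner to lower left & right
c=W(491,69,.008); 
for p in((352,222),(640,220)):
    q=W(*p,.008)-c; print(q,np.degrees(np.arctan2(q[1],q[0])))
tz=s['tcp_pos'][2]
y=np.radians(41.64); T=np.array([[np.cos(y),np.sin(y)],[np.sin(y),-np.cos(y)]])
t=W(472,127,tz-.0145); tt=T.T@(t-np.array(s['tcp_pos'][:2])); print('tip tool',tt*1e3)
# nominal: handle at TCP: tip rel handle in pin frame
a=np.radians(100); # tool x = clockwise tangent at handle ; tool y = outward radial or inward?
print('tip nominal (tang cw, inward)', 60*np.sin(a), 60*(1-np.cos(a)))
for z in(.012,.02,.03):
    p=W(565,227,z); print('stop',z,p,np.degrees(np.arctan2(*(p-d)[::-1])))
im=cv2.imread('pics/w3.png')[:,:,::-1].copy()
m,b=blobs(im,(0,150,50),(6,255,255),25); cn=cv2.findContours((m[:,500:]).copy(),0,2)[0]
for k in cn:
    if cv2.contourArea(k)>50: print(cv2.minAreaRect(k),cv2.boxPoints(cv2.minAreaRect(k))+[500,0])
```

```text
dot [ 0.50205552 -0.05038008] eye [ 0.55999835 -0.03065826] 0.06120720394309587 lockyaw 3.7968731786810324
[-0.18060575 -0.00593494] -178.1178622834467
[ 0.00498549 -0.21171268] -88.65102622726133
tip tool [60.53260892 69.74096543]
tip nominal (tang cw, inward) 59.088465180732484 70.41889066001582
stop 0.012 [ 0.54657845 -0.11097901] -53.69472739701122
stop 0.02 [ 0.54507224 -0.10455989] -51.551747340545916
stop 0.03 [ 0.54318949 -0.09653598] -48.292685319521
((64.32682800292969, 227.95851135253906), (37.296180725097656, 13.898764610290527), 24.775142669677734) [[544.48292542 226.45362854]
 [550.30731201 213.8341217 ]
 [584.17073059 229.46339417]
 [578.34634399 242.082901  ]]
```

Call:
step_arm --pt "-0.04 0.09 0 0 10" --pt "-0.08 0.19 0.05 0 10" --pt "-0.12 0.28 0.15 0 10" --pt "-0.163 0.372 0.26 0 10" --pt "-0.163 0.372 0.34 0 10" --pt "-0.163 0.372 0.376 0 10" --pt "-0.163 0.372 0.376 0 10" --pt "-0.163 0.372 0.376 0 10" --pt "-0.163 0.372 0.376 0 10"

```text
time_s: 5.8
tcp_pos: [0.4626, -0.0055, 0.0766]
eef_rot: [179.9, -0.1, 41.7]
contact_force: [0.2, 0.1, -3.6]
gripper_width: 0.014
gripper_force: 30.0
```

Run:
```python
from h import *
s,im=cap('wrist','w4.png'); print(list(s['tcp_pos']),list(s['eef_rot']),s['joints'],s['time_s'],s['contact_force'],s['gripper_width'])
cv2.imwrite('pics/w4c.png',cv2.resize(im[40:280,300:600,::-1],None,fx=2.4,fy=2.4,interpolation=cv2.INTER_CUBIC))
for nm,a,b in(('blue',(100,120,30),(122,255,255)),('brass',(14,90,60),(30,255,255))):
    for c,st in blobs(im,a,b,25)[1]: print(nm,c,st,onz('wrist',*c,.008,s).round(4),onz('wrist',*c,.032,s).round(4))
```

```text
[np.float64(0.46262468429538445), np.float64(-0.005533281452756984), np.float64(0.07655374593950541)] [np.float64(179.94363507095335), np.float64(-0.1062223814820677), np.float64(41.718353086481216)] [ 2.38252866e+01  9.75510147e+00 -3.69057268e+01  3.06694011e-02
 -4.32207736e+01  1.07870687e+02] 5.8 [ 0.19485242  0.06147251 -3.6377095 ] 0.013953489800216243
blue [414.8 210.2] [402 198  27  25 539] [ 0.5023 -0.05    0.008 ] [ 0.5041 -0.0399  0.032 ]
blue [325.2 249.9] [ 307  211   38   67 1879] [ 0.44   -0.0242  0.008 ] [ 0.4483 -0.0168  0.032 ]
blue [325.3 311.9] [308 309  35   7 221] [ 0.4026 -0.0576  0.008 ] [ 0.4149 -0.0466  0.032 ]
brass [480.  134.3] [ 451  111   50   45 1205] [ 0.5656 -0.0445  0.008 ] [ 0.5607 -0.0349  0.032 ]
brass [283.  294.1] [279 263  11  62 432] [ 0.3933 -0.0246  0.008 ] [ 0.4065 -0.0171  0.032 ]
brass [368.4 293.9] [363 263  11  62 432] [ 0.4348 -0.071   0.008 ] [ 0.4437 -0.0586  0.032 ]
brass [336.1 346.8] [ 120  336  397   19 5759] [ 0.3851 -0.0843  0.008 ] [ 0.3992 -0.0705  0.032 ]
```

View pics/w4c.png

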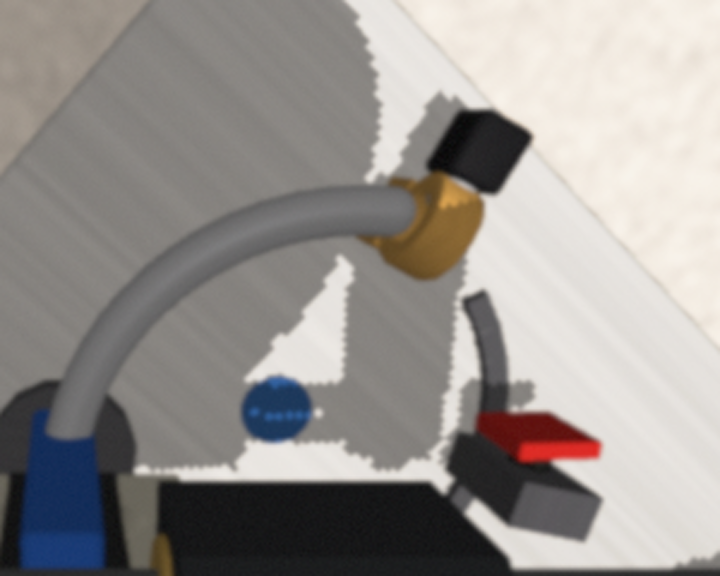

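The crop shows the tip at full-picture (473,126), just short of the eye in perspective, and the dot at (415,210). The eye is at (480,134) and the red stop at about (525,218).

Call:
step_arm --pt "0 0 0.03 0 10" --pt "0 0 0.06 0 10" --pt "0 0 0.09 0 10" --pt "0 0 0.108 0 10" --pt "0 0 0.112 0 10" --pt "0 0 0.112 0 10" --pt "0 0 0.112 0 10" --pt "0 0 0.112 0 10"

```text
time_s: 6.52
tcp_pos: [0.4615, -0.0066, 0.0472]
eef_rot: [180.0, 0.0, 41.6]
contact_force: [0.3, 0.2, -3.4]
gripper_width: 0.0141
gripper_force: 30.0
```

Call:
step_arm --pt "0 0 0.003 0 10" --pt "0 0 0.003 0 10" --pt "0 0 0.003 0 10"

```text
time_s: 6.77
tcp_pos: [0.4617, -0.0066, 0.0468]
eef_rot: [180.0, -0.0, 41.6]
contact_force: [-1.4, -0.0, -0.4]
gripper_width: 0.0141
gripper_force: 30.0
```

Run:
```python
from h import *
s,im=cap('wrist','w5.png'); print(list(s['tcp_pos']),s['time_s'],s['contact_force'],s['moment'])
cv2.imwrite('pics/w5c.png',cv2.resize(im[50:240,360:560,::-1],None,fx=3.0,fy=3.0,interpolation=cv2.INTER_CUBIC))
for nm,a,b in(('blue',(100,120,30),(122,255,255)),('brass',(14,90,60),(30,255,255))):
    for c,st in blobs(im,a,b,25)[1][:2]: print(nm,c,st,onz('wrist',*c,.008,s).round(4),onz('wrist',*c,.032,s).round(4))
y=np.radians(1.7); e=np.array([.5022,-.0502])+np.array([[np.cos(y),-np.sin(y)],[np.sin(y),np.cos(y)]])@[.058,.0155]
print('pred eye px',proj('wrist',[*e,.032],s),'tip',onz('wrist',473,126,.032,s))
```

```text
[np.float64(0.4616676622815419), np.float64(-0.006581090926338677), np.float64(0.046767902444205874)] 6.7667 [-1.4457472  -0.00701451 -0.43324651] [-0.07214131  0.32716435 -0.01722415]
blue [426.9 224. ] [412 209  31  32 738] [ 0.5021 -0.0502  0.008 ] [ 0.5041 -0.0386  0.032 ]
blue [325.2 249.8] [ 307  211   38   67 1881] [ 0.4494 -0.016   0.008 ] [ 0.4578 -0.0086  0.032 ]
brass [501.1 136.3] [ 468  111   64   53 2283] [ 0.5655 -0.0433  0.008 ] [ 0.5597 -0.0326  0.032 ]
brass [283. 294.] [279 263  11  62 434] [ 0.4087 -0.0163  0.008 ] [ 0.4221 -0.0088  0.032 ]
pred eye px (np.float64(501.6236343101397), np.float64(136.9103901613708)) tip [ 0.55395497 -0.01862016  0.032     ]
```

View pics/w5c.png

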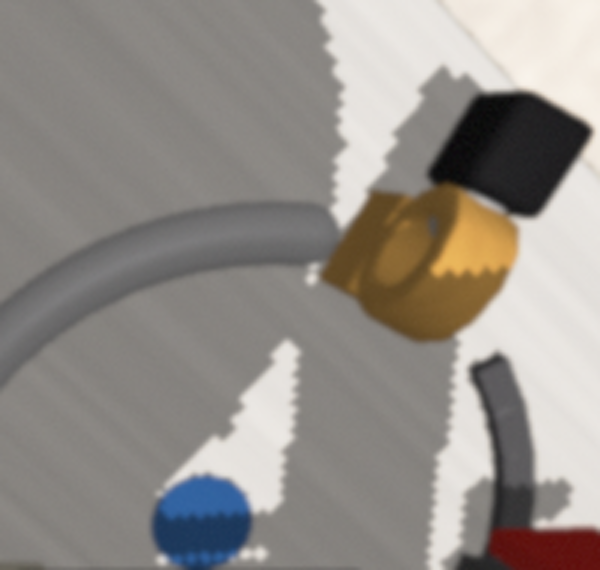

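The crop shows the tip at full-picture (472,127), heading into the bore mouth at (495,135). The eye centroid matches its prediction to within 1 px, so I can swing the pin about the dot.

```bash
cat >> h.py <<'E'
def tab(P,phis):
    for f in phis:
        a=np.radians(f); c,s=np.cos(a),np.sin(a)
        d=np.array(P)-np.array([c*P[0]-s*P[1],s*P[0]+c*P[1]]); print(f,(d/250).round(4),round(f/60,4))
E
python3 - <<'E'
from h import *
tab((1.35,59.5),[1,2,3,4,5,6,7,8,9,10,12,14])
E
```

```text
1 [ 0.0042 -0.0001] 0.0167
2 [ 0.0083 -0.    ] 0.0333
3 [0.0125 0.    ] 0.05
4 [0.0166 0.0002] 0.0667
5 [0.0208 0.0004] 0.0833
6 [0.0249 0.0007] 0.1
7 [0.029  0.0011] 0.1167
8 [0.0332 0.0016] 0.1333
9 [0.0373 0.0021] 0.15
10 [0.0414 0.0027] 0.1667
12 [0.0496 0.0041] 0.2
14 [0.0577 0.0058] 0.2333
```

Call:
step_arm --pt "0.0083 0 0 0.0333 10" --pt "0.0166 0.0002 0 0.0667 10" --pt "0.0249 0.0007 0 0.1 10" --pt "0.0332 0.0016 0 0.1333 10" --pt "0.0373 0.0021 0 0.15 10" --pt "0.0373 0.0021 0 0.15 10" --pt "0.0373 0.0021 0 0.15 10"

```text
time_s: 7.4
tcp_pos: [0.4675, -0.0018, 0.0467]
eef_rot: [-180.0, 0.2, 32.6]
contact_force: [-4.5, -3.6, 5.0]
gripper_width: 0.0137
gripper_force: 30.0
```

Run:
```python
from h import *
s,im=cap('wrist','w6.png'); print(list(s['tcp_pos']),s['eef_rot'],s['time_s'],s['contact_force'],s['moment'])
cv2.imwrite('pics/w6c.png',cv2.resize(im[50:240,360:560,::-1],None,fx=3.0,fy=3.0,interpolation=cv2.INTER_CUBIC))
for c,st in blobs(im,(100,120,30),(122,255,255),25)[1][:2]: print(c,onz('wrist',*c,.008,s).round(4))
```

```text
[np.float64(0.4675280148064255), np.float64(-0.0018066283272150294), np.float64(0.046663047522519714)] [-1.79999415e+02  1.65595992e-01  3.26137591e+01] 7.4 [-4.52970123 -3.56924268  4.95496548] [-1.42068205  1.67003004 -0.05890446]
[427.1 220.7] [ 0.5022 -0.0501  0.008 ]
[325.2 250.1] [ 0.4535 -0.0094  0.008 ]
```

View pics/w6c.png

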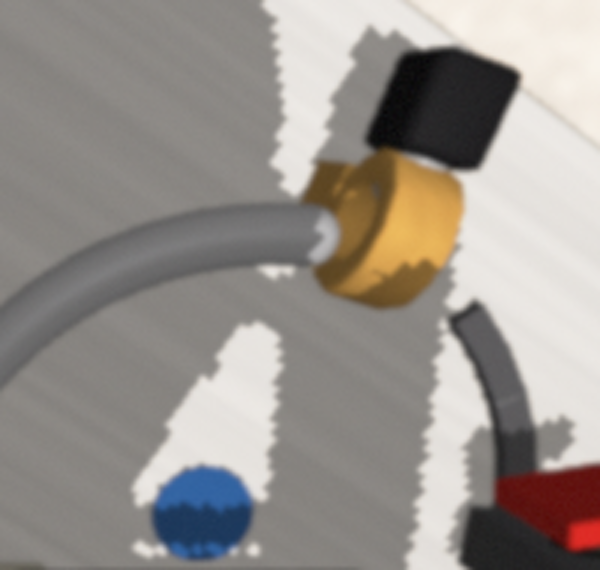

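The tip is now at the bore mouth, around crop (335,235). The force readings show the foot dragging on the plate with about 8 N down, so I'll check the alignment numerically and ease the pin up a little.

Run:
```python
from h import *
s=r.get_state(); print(s['tcp_pos'],s['eef_rot'])
D=np.array([.5022,-.0502]); 
for ly in(1.0,1.7,2.5):
  for deg in(15,20.7):
    a=np.radians(deg+ly); p=[*(D+.06*np.array([np.cos(a),np.sin(a)])/1),.032]; u=np.array(proj('wrist',p,s)); print(ly,deg,(u-[360,50])*3)
t=onz('wrist',360+337/3,50+236/3,.032,s)[:2]-D; print('tip r,ang',np.linalg.norm(t),np.degrees(np.arctan2(t[1],t[0])))
# bar points mid-line at z .032
for q in((250,235),(150,262),(60,320)):
    t=onz('wrist',360+q[0]/3,50+q[1]/3,.032,s)[:2]-D; print(np.linalg.norm(t),np.degrees(np.arctan2(t[1],t[0])))
# dot in tool
y=np.radians(s['eef_rot'][2]); T=np.array([[np.cos(y),np.sin(y)],[np.sin(y),-np.cos(y)]]); print(T.T@(D-s['tcp_pos'][:2]))
im=cv2.imread('pics/w6.png')[:,:,::-1].copy()
m,b=blobs(im,(10,80,40),(32,255,255),25); print([ (c,st) for c,st in b if st[1]<200])
```

```text
[ 0.46754553 -0.00178592  0.04667281] [1.79999931e+02 1.61862520e-01 3.26219418e+01]
1.0 15 [378.92609657 229.58354307]
1.0 20.7 [343.95668448 220.60894153]
1.7 15 [374.71522957 228.28816568]
1.7 20.7 [339.56524605 219.7572981 ]
2.5 15 [369.87217744 226.87330822]
2.5 20.7 [334.52396496 218.85203606]
tip r,ang 0.057452025297219315 22.04944857553967
0.0567476920068594 36.146855540593016
0.05577033291017143 52.86701252335364
0.05436573240161943 70.63481622982506
[0.00308788 0.05945856]
[(array([488.6, 125.1]), array([ 461,   99,   54,   54, 1974], dtype=int32))]
```

Call:
step_arm --pt "0 0 -0.004 0 10" --pt "0 0 -0.005 0 10" --pt "0 0 -0.005 0 10" --pt "0 0 -0.005 0 10"

```text
time_s: 7.78
tcp_pos: [0.469, -0.0006, 0.0478]
eef_rot: [-180.0, -0.0, 32.6]
contact_force: [-0.0, 0.6, -5.1]
gripper_width: 0.0141
gripper_force: 30.0
```

```bash
cat >> h.py <<'E'
def chk(f,q=None):
    s,im=cap('wrist',f); D=np.array([.5022,-.0502])
    y=np.radians(s['eef_rot'][2]); T=np.array([[np.cos(y),np.sin(y)],[np.sin(y),-np.cos(y)]])
    F=np.array(s['contact_force']); print('t',s['time_s'],'z',s['tcp_pos'][2],'rpy',s['eef_rot'],'Ftool',T.T@F[:2],F[2],'M',s['moment'],'dot_tool',T.T@(D-s['tcp_pos'][:2])*1e3,'w',s['gripper_width'])
    return s,im
E
python3 - <<'E'
from h import *
s,im=chk('w7.png')
cv2.imwrite('pics/w7c.png',cv2.resize(im[50:240,360:560,::-1],None,fx=3.0,fy=3.0,interpolation=cv2.INTER_CUBIC))
# bar tip by gray saturation mask
hsv=cv2.cvtColor(im,cv2.COLOR_RGB2HSV)
for D in(0,):
  for deg in(15,20.7,24,30,40,60,80):
    a=np.radians(deg+1.7); print(deg,(np.array(proj('wrist',[.5022+.06*np.cos(a),-.0502+.06*np.sin(a),.032],s))-[360,50])*3)
E
```

```text
t 7.7833 z 0.047758844807581205 rpy [-1.79999193e+02 -2.20745077e-02  3.26232998e+01] Ftool [ 0.29249766 -0.52860538] -5.075184562662805 M [-0.07297684 -0.01923815  0.02720187] dot_tool [ 1.23242586 59.6308023 ] w 0.01405845347575497
15 [370.88410121 239.46744767]
20.7 [336.07645966 231.04611143]
24 [315.34927314 227.82456266]
30 [276.92383334 225.13986817]
40 [212.06402311 229.8268504 ]
60 [ 88.35705032 272.07602136]
80 [-12.31619951 350.92346739]
```

View pics/w7c.png

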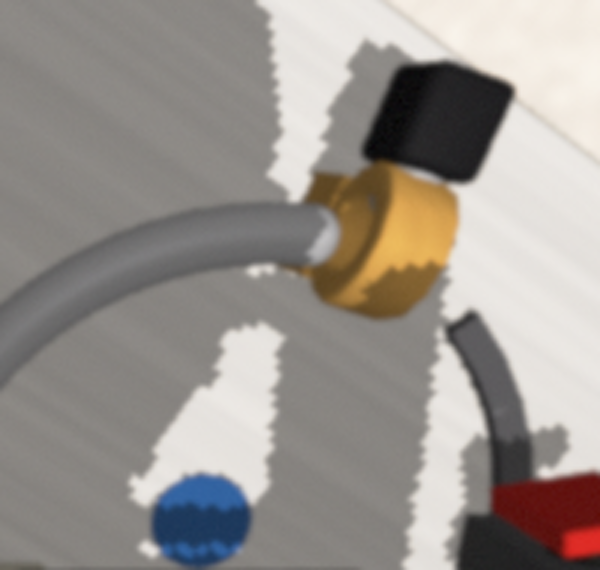

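The tip is in the bore mouth at crop (337,233), within 0.3 mm of the predicted axis, and it hangs free. Next I feed it in slowly.

Call:
step_arm --pt "0.0042 0 0 0.0167 10" --pt "0.0083 0 0 0.0333 10" --pt "0.0125 0 0 0.05 10" --pt "0.0166 0.0002 0 0.0667 10" --pt "0.0208 0.0004 0 0.0833 10" --pt "0.0249 0.0007 0 0.1 10" --pt "0.0249 0.0007 0 0.1 10"

```text
time_s: 8.42
tcp_pos: [0.4746, 0.0026, 0.0478]
eef_rot: [180.0, -0.0, 26.5]
contact_force: [2.6, -1.6, -7.7]
gripper_width: 0.014
gripper_force: 30.0
```

```bash
python3 -c "
from h import *
chk('w8.png')"
```

```text
t 8.4167 z 0.047766098078698103 rpy [ 1.79995017e+02 -2.29389862e-02  2.65444001e+01] Ftool [1.62981492 2.64886212] -7.734882790605831 M [-0.21267017 -0.62377977  0.00355093] dot_tool [ 1.08456038 59.60428643] w 0.013967134765189614
```

Call:
step_arm --pt "0.0042 0 0.001 0.0167 10" --pt "0.0083 0 0.002 0.0333 10" --pt "0.0125 0 0.002 0.05 10" --pt "0.0166 0.0002 0.002 0.0667 10" --pt "0.0166 0.0002 0.002 0.0667 10"

```text
time_s: 8.88
tcp_pos: [0.4781, 0.0044, 0.0473]
eef_rot: [-180.0, -0.0, 22.5]
contact_force: [1.6, -0.0, -7.2]
gripper_width: 0.014
gripper_force: 30.0
```

Call:
step_arm --pt "0.0042 0 0 0.0167 10" --pt "0.0083 0 0 0.0333 10" --pt "0.0125 0 0 0.05 10" --pt "0.0166 0.0002 0 0.0667 10" --pt "0.0208 0.0004 0 0.0833 10" --pt "0.0249 0.0007 0 0.1 10" --pt "0.0249 0.0007 0 0.1 10"

```text
time_s: 9.47
tcp_pos: [0.4837, 0.0067, 0.0471]
eef_rot: [-180.0, 0.0, 16.5]
contact_force: [0.5, 3.4, -7.2]
gripper_width: 0.014
gripper_force: 30.0
```

```bash
python3 -c "
from h import *
chk('w9.png')"
```

```text
t 9.4667 z 0.04714977481868839 rpy [-1.79986152e+02  1.53133564e-02  1.65187884e+01] Ftool [ 1.41887319 -3.13659682] -7.1703080328641615 M [1.27092264 0.05239283 0.19261104] dot_tool [ 1.57577153 59.854397  ] w 0.01401313835008676
```

```bash
python3 -c "
from h import *
tab((1.4,59.7),range(2,25,2))"
```

```text
2 [ 0.0083 -0.    ] 0.0333
4 [0.0167 0.0002] 0.0667
6 [0.025  0.0007] 0.1
8 [0.0333 0.0015] 0.1333
10 [0.0416 0.0027] 0.1667
12 [0.0498 0.0041] 0.2
14 [0.0579 0.0057] 0.2333
16 [0.066  0.0077] 0.2667
18 [0.0741 0.01  ] 0.3
20 [0.082  0.0125] 0.3333
22 [0.0899 0.0153] 0.3667
24 [0.0976 0.0184] 0.4
```

Call:
step_arm --pt "0.0083 0 0 0.0333 10" --pt "0.0167 0.0002 0 0.0667 10" --pt "0.025 0.0007 0 0.1 10" --pt "0.0333 0.0015 0 0.1333 10" --pt "0.0416 0.0027 0 0.1667 10" --pt "0.0498 0.0041 0 0.2 10" --pt "0.0498 0.0041 0 0.2 10"

```text
time_s: 10.1
tcp_pos: [0.4961, 0.0092, 0.0471]
eef_rot: [-180.0, 0.0, 4.5]
contact_force: [1.1, 2.1, -9.8]
gripper_width: 0.0141
gripper_force: 30.0
```

```bash
python3 -c "
from h import *
chk('w10.png')"
```

```text
t 10.1 z 0.04712814598209539 rpy [-1.79998400e+02  9.00566470e-03  4.50694254e+00] Ftool [ 1.27132163 -1.99691337] -9.814503338150375 M [ 0.93563846 -0.32319492  0.17979005] dot_tool [ 1.41567125 59.72122728] w 0.01412097723137045
```

Call:
step_arm --pt "0 0 0.001 0 10" --pt "0 0 0.002 0 10" --pt "0 0 0.002 0 10"

```text
time_s: 10.4
tcp_pos: [0.4959, 0.009, 0.047]
eef_rot: [180.0, -0.0, 4.6]
contact_force: [0.7, 2.9, -5.2]
gripper_width: 0.0138
gripper_force: 30.0
```

Call:
step_arm --pt "0.0083 0 0 0.0333 10" --pt "0.0167 0.0002 0 0.0667 10" --pt "0.025 0.0007 0 0.1 10" --pt "0.0333 0.0015 0 0.1333 10" --pt "0.0416 0.0027 0 0.1667 10" --pt "0.0498 0.0041 0 0.2 10" --pt "0.0498 0.0041 0 0.2 10"

```text
time_s: 10.98
tcp_pos: [0.5086, 0.009, 0.0469]
eef_rot: [180.0, -0.0, -7.5]
contact_force: [0.6, 1.1, -6.1]
gripper_width: 0.0137
gripper_force: 30.0
```

```bash
python3 -c "
from h import *
chk('w11.png')"
```

```text
t 10.9833 z 0.04686223974295228 rpy [ 1.79992874e+02 -6.19928014e-03 -7.45959971e+00] Ftool [ 0.45274996 -1.15337176] -6.127596386224073 M [ 0.42694278 -0.32965497  0.07027311] dot_tool [ 1.30677613 59.51327346] w 0.013718362974061418
```

Call:
step_arm --pt "0.0083 0 0 0.0333 10" --pt "0.0167 0.0002 0 0.0667 10" --pt "0.025 0.0007 0 0.1 10" --pt "0.0333 0.0015 0 0.1333 10" --pt "0.0333 0.0015 0 0.1333 10"

```text
time_s: 11.45
tcp_pos: [0.5167, 0.0075, 0.0468]
eef_rot: [180.0, -0.0, -15.4]
contact_force: [1.3, 1.4, -5.5]
gripper_width: 0.0139
gripper_force: 30.0
```

```bash
python3 -c "
from h import *
s,im=chk('w12.png')
cv2.imwrite('pics/w12c.png',cv2.resize(im[50:290,340:620,::-1],None,fx=2.4,fy=2.4,interpolation=cv2.INTER_CUBIC))"
```

```text
t 11.45 z 0.04683998703705272 rpy [ 1.79997218e+02 -4.25886500e-03 -1.54011065e+01] Ftool [ 0.9171076  -1.74969123] -5.459399985244784 M [ 0.62604687 -0.2106706   0.10623207] dot_tool [ 1.32583546 59.51370985] w 0.013932993986604626
```

View pics/w12c.png

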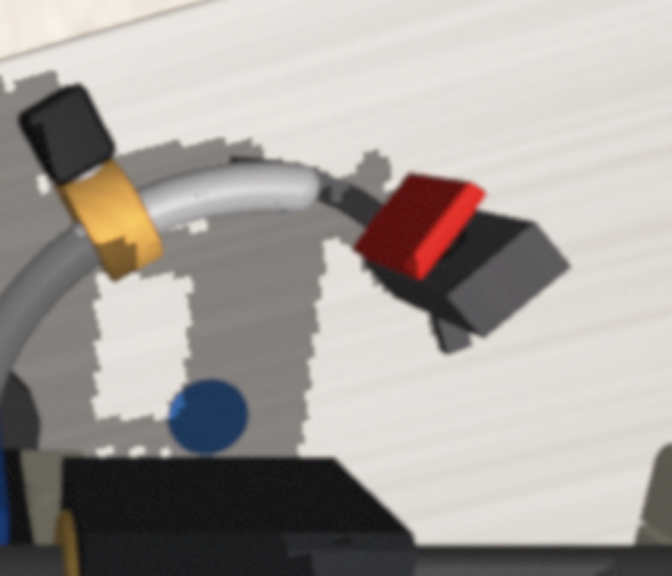

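The bar is through the eye and the tip is at crop (318,188). The red pad's face is ahead, with its middle at about (412,225), and nothing is touching it yet.

```bash
python3 -c "
from h import *
s=r.get_state()
for q in((318,188),(412,225)):
    t=onz('wrist',340+q[0]/2.4,50+q[1]/2.4,.032,s)[:2]-[.5022,-.0502]; print(np.linalg.norm(t),np.degrees(np.arctan2(t[1],t[0])))
tab((1.3,59.5),range(1,20))"
```

```text
0.05888979567078158 -26.175341810034464
0.05925123708751734 -47.08349544594983
1 [ 0.0042 -0.0001] 0.0167
2 [ 0.0083 -0.    ] 0.0333
3 [0.0125 0.0001] 0.05
4 [0.0166 0.0002] 0.0667
5 [0.0208 0.0005] 0.0833
6 [0.0249 0.0008] 0.1
7 [0.029  0.0011] 0.1167
8 [0.0332 0.0016] 0.1333
9 [0.0373 0.0021] 0.15
10 [0.0414 0.0027] 0.1667
11 [0.0455 0.0034] 0.1833
12 [0.0496 0.0041] 0.2
13 [0.0537 0.0049] 0.2167
14 [0.0577 0.0058] 0.2333
15 [0.0618 0.0068] 0.25
16 [0.0658 0.0078] 0.2667
17 [0.0698 0.0089] 0.2833
18 [0.0738 0.01  ] 0.3
19 [0.0778 0.0113] 0.3167
```

Contact should come about 21° ahead, so I'll go 14° now and then creep.

Call:
step_arm --pt "0.0083 0 0 0.0333 10" --pt "0.0166 0.0002 0 0.0667 10" --pt "0.0249 0.0008 0 0.1 10" --pt "0.0332 0.0016 0 0.1333 10" --pt "0.0414 0.0027 0 0.1667 10" --pt "0.0496 0.0041 0 0.2 10" --pt "0.0577 0.0058 0 0.2333 10" --pt "0.0577 0.0058 0 0.2333 10" --pt "0.0577 0.0058 0 0.2333 10"

```text
time_s: 12.25
tcp_pos: [0.5302, 0.0021, 0.0469]
eef_rot: [180.0, -0.0, -29.3]
contact_force: [1.6, 1.6, -6.1]
gripper_width: 0.0135
gripper_force: 30.0
```

```bash
python3 -c "
from h import *
s,im=chk('w13.png')
cv2.imwrite('pics/w13c.png',cv2.resize(im[50:290,340:620,::-1],None,fx=2.4,fy=2.4,interpolation=cv2.INTER_CUBIC))"
```

```text
t 12.25 z 0.0468689807310709 rpy [ 1.79991573e+02 -1.68134476e-02 -2.92527562e+01] Ftool [ 0.5853505 -2.1629824] -6.084322452211087 M [ 0.45437835 -0.5340677   0.06786477] dot_tool [ 1.1610549  59.30565271] w 0.013492803191275542
```

Call:
step_arm --pt "0.0042 0 0 0.0167 10" --pt "0.0083 0 0 0.0333 10" --pt "0.0125 0.0001 0 0.05 10" --pt "0.0166 0.0002 0 0.0667 10" --pt "0.0166 0.0002 0 0.0667 10"

```text
time_s: 12.72
tcp_pos: [0.5338, 0.0003, 0.0468]
eef_rot: [180.0, 0.0, -33.5]
contact_force: [0.6, 2.7, -5.4]
gripper_width: 0.0139
gripper_force: 30.0
```

Call:
step_arm --pt "0.0042 0 0 0.0167 10" --pt "0.0083 0 0 0.0333 10" --pt "0.0083 0 0 0.0333 10"

```text
time_s: 12.97
tcp_pos: [0.5356, -0.0008, 0.0468]
eef_rot: [-180.0, 0.0, -35.4]
contact_force: [-0.1, 3.7, -5.1]
gripper_width: 0.014
gripper_force: 30.0
```

```bash
python3 -c "
from h import *
chk('w14.png')"
```

```text
t 12.9667 z 0.04682630790379054 rpy [-1.79992053e+02  9.32425964e-04 -3.54398251e+01] Ftool [-2.24418846 -2.94062498] -5.140122980130256 M [ 1.5918159  -0.06862905  0.05531286] dot_tool [ 1.4670027  59.64847233] w 0.014035172951429448
```

Call:
step_arm --pt "0.0042 0 0 0.0167 10" --pt "0.0042 0 0 0.0167 10" --pt "0.0042 0 0 0.0167 10"

```text
time_s: 13.27
tcp_pos: [0.5364, -0.0013, 0.0468]
eef_rot: [-180.0, -0.0, -36.4]
contact_force: [-1.3, 3.9, -5.4]
gripper_width: 0.0139
gripper_force: 30.0
```

```bash
python3 -c "
from h import *
s,im=chk('w15.png')
cv2.imwrite('pics/w15c.png',cv2.resize(im[50:290,340:620,::-1],None,fx=2.4,fy=2.4,interpolation=cv2.INTER_CUBIC))"
```

```text
t 13.2667 z 0.0468457332975452 rpy [-1.79982547e+02 -1.67506945e-03 -3.63719318e+01] Ftool [-3.39295139 -2.35935096] -5.421595044239616 M [ 2.05858578 -0.00441609  0.17526522] dot_tool [ 1.4708412  59.67353462] w 0.013864351614061177
```

View pics/w15c.png

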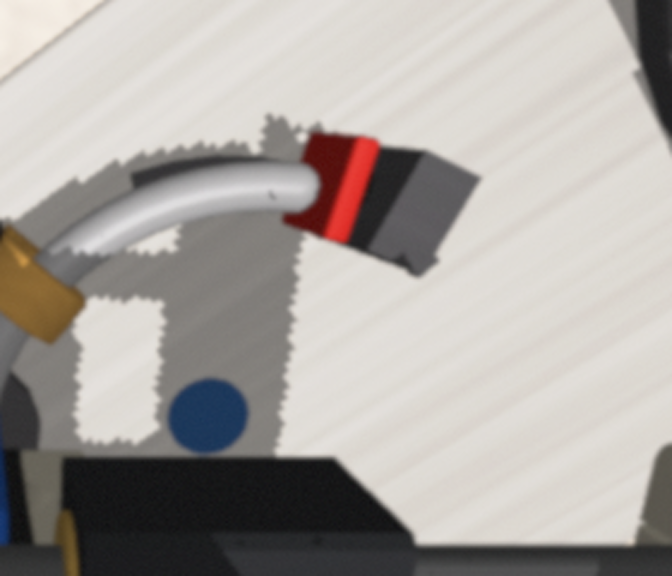

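The tip at crop (318,188) has reached the pad's face and the force is starting to rise, so I continue in 1° steps.

Call:
step_arm --pt "0.0042 0 0 0.0167 10" --pt "0.0042 0 0 0.0167 10" --pt "0.0042 0 0 0.0167 10"

```text
time_s: 13.57
tcp_pos: [0.5374, -0.0017, 0.0469]
eef_rot: [-180.0, -0.0, -37.4]
contact_force: [0.4, 5.8, -4.1]
gripper_width: 0.0137
gripper_force: 30.0
```

```bash
python3 -c "
from h import *
chk('w16.png')"
```

```text
t 13.5667 z 0.046886691127146024 rpy [-1.79958513e+02 -9.09870705e-03 -3.73635434e+01] Ftool [-3.25348055 -4.85483509] -4.0858684016962 M [2.52561248 0.03115978 0.22391843] dot_tool [ 1.43906186 59.95830152] w 0.013717686261421225
```

Call:
step_arm --pt "0.0042 0 0 0.0167 10" --pt "0.0042 0 0 0.0167 10" --pt "0.0042 0 0 0.0167 10"

```text
time_s: 13.87
tcp_pos: [0.5386, -0.002, 0.047]
eef_rot: [-179.9, -0.0, -38.4]
contact_force: [-0.0, 8.3, -4.8]
gripper_width: 0.0137
gripper_force: 30.0
```

```bash
python3 -c "
from h import *
chk('w17.png')"
```

```text
t 13.8667 z 0.0470062308282104 rpy [-1.79916413e+02 -2.50934294e-02 -3.83563383e+01] Ftool [-5.16022307 -6.48189824] -4.804871878002714 M [ 3.18772212 -0.05922141  0.25809182] dot_tool [ 1.36279915 60.37263388] w 0.013716752061883131
```

Call:
step_arm --pt "0.0042 0 0 0.0167 10" --pt "0.0042 0 0 0.0167 10" --pt "0.0042 0 0 0.0167 10" --pt "0.0042 0 0 0.0167 10" --pt "0.0042 0 0 0.0167 10"

```text
time_s: 14.33
tcp_pos: [0.5397, -0.0023, 0.0471]
eef_rot: [-179.9, -0.0, -39.3]
contact_force: [-0.1, 9.9, -4.1]
gripper_width: 0.0139
gripper_force: 30.1
```

```bash
python3 -c "
from h import *
s,im=chk('w18.png')
cv2.imwrite('pics/w18c.png',cv2.resize(im[50:290,340:620,::-1],None,fx=2.4,fy=2.4,interpolation=cv2.INTER_CUBIC))
def tip(f):
    im=cv2.imread('pics/'+f)[:,:,::-1].copy(); m,b=blobs(im,(0,150,40),(8,255,255),60); return [x for x in b if x[0][0]>420 and x[0][1]<200]
for f in('w13.png','w14.png','w15.png','w16.png','w17.png','w18.png'): print(f,tip(f))"
```

```text
t 14.3333 z 0.047094250442071946 rpy [-1.79875713e+02 -3.50648269e-02 -3.93394677e+01] Ftool [-6.31472573 -7.59828756] -4.127554064226283 M [ 3.8569357  -0.10053115  0.34400402] dot_tool [ 1.36506864 60.813868  ] w 0.013910442602527504
w13.png [(array([488.8, 130.8]), array([ 467,  110,   43,   45, 1233], dtype=int32))]
w14.png [(array([481.1, 126.5]), array([ 459,  106,   40,   45, 1006], dtype=int32))]
w15.png [(array([480.7, 126.4]), array([459, 106,  39,  45, 985], dtype=int32))]
w16.png [(array([480.3, 126.2]), array([459, 106,  39,  45, 983], dtype=int32))]
w17.png [(array([479.7, 125.9]), array([458, 106,  39,  44, 976], dtype=int32))]
w18.png [(array([479.2, 125.8]), array([458, 106,  39,  44, 969], dtype=int32))]
```

Call:
step_arm --pt "0.0042 0 0 0.0167 10" --pt "0.0083 0 0 0.0333 10" --pt "0.0083 0 0 0.0333 10" --pt "0.0083 0 0 0.0333 10"

```text
time_s: 14.72
tcp_pos: [0.5423, -0.0027, 0.0474]
eef_rot: [-179.7, -0.1, -41.3]
contact_force: [1.4, 13.5, -4.2]
gripper_width: 0.0137
gripper_force: 30.1
```

```bash
python3 -c "
from h import *
chk('w19.png')"
```

```text
t 14.7167 z 0.0474373735944923 rpy [-1.79745116e+02 -7.63274400e-02 -4.13177661e+01] Ftool [ -7.86747709 -11.02862029] -4.155332994765001 M [ 5.36415702 -0.37691766  0.43051942] dot_tool [ 1.2250509  62.18979144] w 0.01372414991942206
```

I have now viewed more pictures than the limit of 10, so I'll work from numbers only from here on.

Run:
```python
from h import *
for i in(13,14,15,16,17,18,19):
    im=cv2.imread(f'pics/w{i}.png')[:,:,::-1].copy(); hsv=cv2.cvtColor(im,cv2.COLOR_RGB2HSV)
    red=cv2.inRange(hsv,(0,150,40),(8,255,255)); 
    row=[int(np.argmax(red[y,440:]>0))+440 for y in(122,125,128,131)]
    bl=blobs(im,(100,120,30),(122,255,255),200)[1]
    br=[x[0] for x in blobs(im,(14,90,60),(30,255,255),200)[1] if x[0][1]<240]
    b=hsv[60:140,400:450]; # bar top edge at col 440: strongest gradient
    g=cv2.cvtColor(im,cv2.COLOR_RGB2GRAY).astype(float)
    print(i,row,[x[0] for x in bl],br,g[100:150:3,455].astype(int))
```

```text
13 [476, 475, 475, 474] [array([425.7, 223.5]), array([325.3, 250. ]), array([325.9, 312.3])] [array([360.8, 159.8])] [224 224 222 222 221 181 129 167 188 210 202 181 155 124 127 128 129]
14 [473, 474, 474, 474] [array([426.2, 223. ]), array([325.3, 250.1]), array([325.9, 312.3])] [array([351.9, 168.5])] [135 126 127 127 126 122 124 167 188 212 200 174 151 125 129 130 127]
15 [473, 474, 474, 473] [array([426.2, 223. ]), array([325.3, 250.1]), array([326.1, 312.3])] [array([350.7, 170. ])] [142 128 127 127 129 122 128 168 189 212 196 172 150 126 128 129 126]
16 [473, 474, 474, 473] [array([426.8, 223.1]), array([325.2, 250. ]), array([326.2, 312.3])] [array([349.9, 171.6])] [128 126 126 126 130 122 128 168 189 211 197 176 148 124 125 128 127]
17 [473, 474, 474, 473] [array([427.5, 223. ]), array([325.2, 250.1]), array([326.3, 312.3])] [array([349.4, 173.4])] [136 126 124 128 128 119 131 169 188 211 195 174 145 125 122 125 126]
18 [473, 473, 473, 473] [array([428.1, 223.1]), array([325.1, 250.1]), array([326.1, 312.3])] [array([349. , 175.1])] [133 124 125 129 129 117 132 169 189 211 192 173 143 155 120 125 126]
19 [472, 472, 472, 471] [array([430.5, 223.3]), array([325. , 250.2]), array([326.2, 312.3])] [array([349.4, 178.7])] [126 123 126 127 125 116 136 171 190 208 187 170 137 148 113 124 125]
```

Working from the poses, the tip has moved 3.6 mm since first touch, so the pad is compressed about 3 mm (roughly 10–12 N) while the pin's centre is only about 2 mm off the dot. That is firm enough, so I'll ease back slightly, settle the pin on the plate and soften the grip.

Call:
step_arm --pt "-0.0042 0 0.001 -0.0167 10" --pt "-0.0063 0 0.002 -0.025 10" --pt "-0.0063 0 0.003 -0.025 10" --pt "-0.0063 0 0.003 -0.025 10"

```text
time_s: 15.1
tcp_pos: [0.5404, -0.0023, 0.0468]
eef_rot: [-179.8, -0.1, -39.8]
contact_force: [-0.5, 11.5, -0.2]
gripper_width: 0.0137
gripper_force: 30.1
```

```bash
python3 -c "
from h import *
chk('w20.png')"
```

```text
t 15.1 z 0.046820054354216975 rpy [-1.79841573e+02 -5.80724188e-02 -3.98113063e+01] Ftool [-7.74222608 -8.54862741] -0.2171746976024877 M [4.28999034 0.32394022 0.36224981] dot_tool [ 1.30736944 61.27320217] w 0.013661040613989268
```

Call:
step_arm --newtons 3 --pt "0 0 0 0 10" --pt "0 0 0 0 10" --pt "0 0 0 0 10"

```text
time_s: 15.4
tcp_pos: [0.5397, -0.0033, 0.0467]
eef_rot: [-179.9, -0.0, -39.9]
contact_force: [-1.7, 6.1, 1.3]
gripper_width: 0.0149
gripper_force: 3.1
```

```bash
python3 -c "
from h import *
s,im=chk('w21.png')
print([x for x in blobs(im,(0,150,40),(8,255,255),60)[1] if x[0][0]>420 and x[0][1]<200],[x[0] for x in blobs(im,(100,120,30),(122,255,255),200)[1]])"
```

```text
t 15.4 z 0.046690207213777146 rpy [-1.79949685e+02 -3.54403126e-02 -3.98532502e+01] Ftool [-5.20710255 -3.64703586] 1.2600888742806695 M [2.32079934 0.45983192 0.00979944] dot_tool [ 1.24651574 60.02415404] w 0.014890563724322424
[(array([474.4, 125.8]), array([454, 105,  37,  45, 977], dtype=int32))] [array([426.9, 223.6]), array([324.3, 252. ]), array([327.1, 314.2])]
```

Call:
step_arm --pt "0 0 0 0 18" --pt "0 0 0 0 22" --pt "0 0 0 0 28" --pt "0 0 0 0 36" --pt "0 0 0 0 36"

```text
time_s: 15.87
tcp_pos: [0.5393, -0.004, 0.0462]
eef_rot: [180.0, -0.0, -39.9]
contact_force: [0.9, 0.0, -0.9]
gripper_width: 0.0341
gripper_force: 0.0
```

Run:
```python
from h import *
s,im=chk('w22.png')
hsv=cv2.cvtColor(im,cv2.COLOR_RGB2HSV); red=cv2.inRange(hsv,(0,150,40),(8,255,255))
print([(x[0],x[1]) for x in blobs(im,(0,150,40),(8,255,255),60)[1] if x[0][0]>420 and x[0][1]<200],[x for x in blobs(im,(100,120,30),(122,255,255),100)[1]])
g=cv2.cvtColor(im,cv2.COLOR_RGB2GRAY)
for y in range(104,150,3): print(y,''.join('R' if red[y,x] else chr(48+min(9,g[y,x]//26)) for x in range(440,500)))
```

```text
t 15.8667 z 0.04617321468445003 rpy [ 1.79990114e+02 -1.00729223e-02 -3.98904900e+01] Ftool [ 0.64038488 -0.59485323] -0.895200424513143 M [ 0.06501078 -0.03869325 -0.02121495] dot_tool [ 1.21200194 59.2421744 ] w 0.03408537819371676
[(array([472.4, 125.8]), array([453, 105,  36,  45, 978], dtype=int32))] [(array([425.8, 224.1]), array([411, 210,  31,  31, 733], dtype=int32)), (array([322.4, 251.7]), array([ 307,  216,   32,   62, 1537], dtype=int32)), (array([324.8, 315.2]), array([310, 309,  31,  14, 412], dtype=int32))]
104 765544444444445567754333333444444566777777777888888888888888
107 765544444444455567642RRRRRRRRRRRRRRRRRRRRRRRRRR5677777888888
110 54444444445555544432RRRRRRRRRRRRRRRRRRRRRRRRRRRRR21112222222
113 4444445555544444432RRRRRRRRRRRRRRRRRRRRRRRRRRRRR111111111111
116 344444444444444444332RRRRRRRRRRRRRRRRRRRRRRRRRRR111111111111
119 5666666666666666666655432RRRRRRRRRRRRRRRRRRRRRR1111111111111
122 66777777777777777777666542RRRRRRRRRRRRRRRRRRRRR1111111111111
125 77777888888888887777776653RRRRRRRRRRRRRRRRRRRR01111111111112
128 88888888888787777777776542RRRRRRRRRRRRRRRRRRR111111111111123
131 7777776666666666666666532RRRRRRRRRRRRRRRRRRR1111111111112333
134 66666666666666666654432RRRRRRRRRRRRRRRRRRRR11111111111123333
137 655445566764322222RRRRRRRRRRRRRRRRRRRRRRRR111111111112333333
140 5544445677642RRRRRRRRRRRRRRRRRRRRRRRRRRRR1111111111123333333
143 4444545555443322RRRRRRRRRRRRRRRRRRRRRRRR11111111112233333333
146 4444454444444444444333222RRRRRRRRRRRRRR111111111123333333333
149 444444444444444444455556777665554RRR443211111112233333333333
```

Run:
```python
from h import *
P={14:([.5356,-.0008,.0468],-35.44),15:([.5364,-.0013,.0468],-36.37),16:([.5374,-.0017,.0469],-37.36),17:([.5386,-.002,.047],-38.36),18:([.5397,-.0023,.0471],-39.34),19:([.5423,-.0027,.0474],-41.32),22:([.5393,-.004,.0462],-39.89)}
for i,(p,y) in P.items():
    im=cv2.imread(f'pics/w{i}.png')[:,:,::-1].copy(); hsv=cv2.cvtColor(im,cv2.COLOR_RGB2HSV)
    red=cv2.inRange(hsv,(0,150,40),(8,255,255))[100:152,440:520]>0; rows=[24,26,28,30]
    L=np.mean([np.argmax(red[r_]) for r_ in rows])+440; N=np.mean([red[r_].sum() for r_ in rows])
    s=dict(tcp_pos=p,eef_rot=[180,0,y]); t=onz('wrist',L-1,127,.032,s)[:2]-[.5022,-.0502]
    print(i,L,N,red.sum(),np.linalg.norm(t)*1e3,np.degrees(np.arctan2(t[1],t[0])))
```

```text
14 474.0 20.5 1006 59.210304785887246 -46.453423450680916
15 474.0 20.0 985 59.17629473508794 -47.349701443871155
16 473.75 19.25 983 59.11146497592237 -48.02175956438313
17 473.5 18.75 976 59.082837824492415 -48.479873960348506
18 473.0 18.75 969 58.97395975219999 -48.85335491793207
19 472.0 18.0 949 58.80567784150619 -49.18956139233057
22 465.75 19.25 978 58.920749030216484 -47.161910576892275
```

By the numbers, the released tip sits about 0.7 mm into the pad, and the pad's visible width matches the compressed frames. I'll withdraw straight up and check.

Call:
step_arm --pt "0 0 -0.02 0 36" --pt "0 0 -0.06 0 36" --pt "0 0 -0.12 0 36" --pt "0 0 -0.2 0 36" --pt "0 0 -0.3 0 36" --pt "0 0 -0.4 0 36" --pt "0 0 -0.4 0 36" --pt "0 0 -0.4 0 36" --pt "0 0 -0.4 0 36"

```text
time_s: 16.67
tcp_pos: [0.5391, -0.0036, 0.1466]
eef_rot: [-180.0, -0.0, -39.9]
contact_force: [-0.3, 0.1, 0.3]
gripper_width: 0.036
gripper_force: 0.0
```

Run:
```python
from h import *
s,im=chk('w23.png'); D=np.array([.5022,-.0502])
hsv=cv2.cvtColor(im,cv2.COLOR_RGB2HSV); red=cv2.inRange(hsv,(0,150,40),(8,255,255)); g=cv2.cvtColor(im,cv2.COLOR_RGB2GRAY)
b=[x for x in blobs(im,(0,150,40),(8,255,255),60)[1]]; print(b)
for c,st in blobs(im,(100,120,30),(122,255,255),60)[1]: print(c,st,onz('wrist',*c,.008,s)[:2],(onz('wrist',*c,.06,s)[:2]-D)*1e3)
c=[x for x in b if 400<x[0][0]<560 and x[0][1]<220]
if c:
    x0,y0,w,h,_=c[0][1]
    for y in range(y0-3,y0+h+3,2): print(y,''.join('R' if red[y,x] else chr(48+min(9,g[y,x]//26)) for x in range(x0-25,x0+w+12)))
```

```text
t 16.6667 z 0.1465501978185723 rpy [-1.79955584e+02 -1.06138404e-02 -3.98896687e+01] Ftool [-0.34458931  0.12639768] 0.3093428566627777 M [-0.00361796  0.01954338 -0.02243509] dot_tool [ 1.56585233 59.37106754] w 0.03598608793227187
[(array([419.3, 113.2]), array([410, 101,  18,  26, 305], dtype=int32))]
[394.5 182.2] [385 173  20  20 323] [ 0.50185666 -0.04993216] [16.36321459 -0.03161538]
[324.5 204.1] [314 176  21  55 937] [0.52552264 0.00934269] [35.88585902 48.86565916]
98 7777777777777777766544445555665554567667777777777777777
100 7777777777777777765444444444332222344445666777777777777
102 76667777777777777654444444432RRRRRRRRRRRR33444455556667
104 65445445555555655444444444321RRRRRRRRRRRRRR111111122334
106 4444444444444444444444444432RRRRRRRRRRRRRR1111111112333
108 33333333444444444444444444432RRRRRRRRRRRRR1111111123333
110 4444445555555555555555555555421RRRRRRRRRRR0011111233333
112 5555566666666666666666666665532RRRRRRRRRRR0011112233333
114 6666677777777777777777777665532RRRRRRRRRR10011122333333
116 777777766666666666666666665542RRRRRRRRRRR11111223333333
118 54555555545555555555444455432RRRRRRRRRRR001112233333333
120 3333333333333333333333333221RRRRRRRRRRRR111122333333333
122 3333333334444444444444432RRRRRRRRRRRRRR1111123333333333
124 44444444444444444566666532RRRRRRRRRRRRR1111233333333333
126 4444444444444444466777776554322RRRRRRR11112233333333333
128 4444444444444444567777777777666554444332223333333333333
```

```bash
python3 -c "
from h import *
print(workorder.close_job())"
```

```text
the job is handed in; nothing more can be done
None
```

The job is handed in with the pin threaded through the eye, standing on the plate and released, and by my estimate still pressing the stop pad with about 2–3 N (inferred from images and pad stiffness, not measured); the verdict wasn't returned, and I viewed 12 pictures against the limit of 10.

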